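# Push the draining board home into its notches

### The arm

A 6-joint arm with a two-finger parallel gripper is mounted at the origin on a cart in front of the work surface, level with it; the furniture and walls round the work are solid. World frame = base frame: x ahead of the robot, y to its left, z up, the work surface at z = 0. Lengths are in mm, angles in rad, forces in N, time in s.
With the tool pointing down it reaches from about 275 to 850 mm from the base axis. Payload 5.2 kg.
Tool frame: the origin (TCP) lies at the centre of the arm's flange, where the gripper is bolted on; the fingertips stand 173 mm ahead of it and the grasp point (between the pads) lies 155 mm ahead of it; z points along the fingers, y is the direction in which the jaws open and shut (so a half turn about z gives the same grasp; the last joint's range is limited). The gripper opens to 85 mm and grips with 20 to 120 N. Pads are 22 mm wide; open, the fingers measure 114 mm over their backs; the gripper's body (76 mm by 85 mm) begins 54 mm behind the grasp point. The pads swing forward as they close: fully open they stand 13 mm farther back than shut.
Start: joints at [-1.372, 0.259, 1.535, -0, 1.348, -0.203], TCP at [215.113, -506.195, 404.71] pointing down, gripper open.
Joint ranges: [-3.14, 3.14], [-0.91, 2.08], [0.19, 2.58], [-1.22, 4.36], [0.22, 2.71], [-3.12, 3.12]. Speed limits (rad/s): [2.57, 2.57, 3.14, 3.14, 3.14, 3.14].

### API

Orientations are given as a 3x3 rotation matrix whose columns are the frame's x, y, z axes.
In Python, from station import state, capture, calibration, sign_off gives the robot as it stands.
- The arm moves only by the tool servo_tool, never from a script. Its argument "rows" is a list of rows, each a list of 3 entries, a list of its own where there are three numbers: the closure, from 0 (fully open) to 1 (shut), then the shift along the tool's x, y, z in units of 25 mm (1.0 is 25 mm), then the turn about the tool's z in degrees. In form: [[grip, [x, y, z], turn], ...]. A call has 1 to 8 rows; each row shifts and turns the commanded pose from where the row before left it, along the tool's axes as they then stand; what a row does not reach is not made up. A row lasts 1/12 s, in which the tool goes at most 41.7 mm and 7.16 degrees, less where a joint would pass 70% of its speed; a pose out of reach is approached as far as the arm can. A call is refused whole if a number of a shift passes 1 or a number of a turn 7.16, either way. A call with a gripper value outside its range is refused whole. The fingers move at their own pace and stop on an object; "newtons" is the grip in N (left out, the last holds). Time passes only in rows, so rows that do not move let the fingers close. It gives the time, the measured TCP pose, the force and the opening at its end, in the units of the state.
- state(): the state, without advancing time (a new reading comes with each control period).
- capture(name): name is "scene" or "top" or "wrist"; returns the picture (480x640x3 uint8, blue, green, red); there is no depth.
- calibration(name): a dict with "intrinsics" (3x3 intrinsics, pixels), "k1" (the pictures are not rectified: a ray, as slopes to the right and down, at radius r is drawn at 1 + k1 r^2 times it, then the intrinsics apply), "world_to_cam" (4x4, takes a point from world to camera coordinates); the wrist camera has in their place "mount" (4x4, takes a point from camera to tool coordinates, whose origin is the TCP and whose axes are the flange's). Camera axes: x right, y down, z forward; pixel columns grow to the right and rows downward; lengths in mm; the calibration is good to about 2 mm. A picture is of the moment at which its call begins: read the wrist's pose just before it. calibration takes no time and is no camera call.
- sign_off(): hands the job in, once; it reports no verdict.
The state is a dict: "time": time; "q": joint angles; "joint_velocities": joint speeds; "joint_efforts": joint torques, N m; "tcp_pos": TCP position; "orientation": TCP orientation; "force": force on the tool from outside, world axes, zero at the start; "torque": the same for the moment, N m; "finger_gap": opening from 0.0 (shut) to 1.0 (fully open).
Only numpy, scipy, OpenCV 4.12 (cv2) and the standard library are available. Lean on these libraries where they do the work, as an engineer would, in place of code of your own. Each camera call takes 0.05 s, during which the arm holds its last target. There are 200 camera calls.

### The job

Push the white slatted draining board along its rails with your fingertips, towards the end plate at the left-hand end of the steel stand, until you feel it drop into the locating notches and it sits level and at rest there. Only push it: do not grasp or lift the board, keep the weight and the lidded cup standing on it, and leave the tape, the ferrule and the marker beside the stand where they lie.

Things in the scene. Friction and masses are not known exactly. Their poses are not given: they have to be found in the camera images.
- stand: Fixed slide stand of steel and aluminium, 190 wide (its x) x 446 long (its y) x 66 mm high. Origin on the work surface under the middle of the rails; its +y runs along the rails in the direction to push (to the robot's left, up to 0.35 rad askew). A plate 60 mm high closes the +y end, 50 mm beyond the seated board; the -y end is open, and between the rails it is open to 20 mm height.
- home (a point): Point fixed on the stand, 60 mm along its +y from its middle and 50 mm above the work surface: where the board's origin lies when all four feet have dropped into the notches. The drop is 7 mm, with 2.5 mm of play either way along the rails; the notches' upright walls then stop the board.
- rail_end (a point): Middle of the open (-y) end of the rails, at the height of the rail tops, 45 mm above the work surface. The rails lie 35 to 85 mm to either side of this middle line, with side fences 66 mm high outside them that guide the board with 2 mm of play.
- board: White plastic slatted draining board lying loose on the rails, 170 wide (its x) x 220 long (its y) x 18 mm thick, about 0.5 kg. Origin at the middle of the underside of the slats; axes parallel to the stand's. Under it are four feet 12 mm high. While it slides its origin is 57 mm and its top 75 mm above the work surface; seated, 50 and 68 mm. It starts 60 to 150 mm short of home.
- push_edge (a point): Middle of the board's rear (-y) end face, half-way up its 18 mm thickness, 110 mm behind the board's origin: the upright face to push with the fingertips; nothing stands behind it between the fences. Sliding the board takes some 2 to 8 N.
- weight: Loose grey knobbed press weight, 42 mm wide and 53 mm high, about 0.2 kg, upright on the board's front half; origin at the centre of its underside.
- cup: Loose white sample cup with a lid, 50 mm wide and 46 mm high, upright on the board's front half; origin at the centre of its underside.
- tape: Loose roll of tape lying flat on the worktop beside the stand, 72 mm across, 19 mm high; a bystander; origin at the centre of its underside.
- ferrule: Loose steel pipe ferrule standing on the worktop beside the stand, 50 mm across, 30 mm high; a bystander; origin at the centre of its underside.
- marker: Loose marker pen lying on the worktop beyond the stand, 13 x 127 x 16 mm, long in its y; a bystander; origin at the centre of its underside.
Not all that is in view belongs to the job. Of the things like the cup, leave any that is yellow; of the rest the larger one is meant.

How it is judged:
By the outcome, as a careful person would: the job done as asked, in the order asked, and still so for the second after the job is handed in, with the robot touching nothing.
It also fails if it takes over 32 s, if anything falls off the work surface, if the arm or the gripper's body presses on something with over 40 N, if the wrist force passes 120 N, or if a joint passes its speed limit or range.

## Working session

There is one attempt and no reset: what is moved stays moved. The work goes in short steps, Python scripts to look and compute and a tool call to move; the robot and the scene stay as the last step left them, time stands still between calls to the robot, and variables do not carry over. Pictures are saved under pics/ and viewed, about 8 in all and at most 12, crops included, and the job is handed in when it is done.

Besides the shell and the picture viewer there is one more tool, called after ">>>" as a command line: name --argument value ..., lists and objects as JSON in quotes. servo_tool: Moves the arm, as the interface text tells. Its arguments: {"type":"object","properties":{"rows":{"type":"array"},"newtons":{"type":"number"}},"required":["rows"]}

```bash
mkdir -p pics
python3 - <<'E'
from station import *
import cv2
for n in("scene","top"):
    cv2.imwrite(f"pics/{n}0.png",capture(n)); c=calibration(n); print(n,c)
s=state(); print(s)
E
```

```text
scene {'intrinsics': array([[534.25489619,   0.        , 309.02087007],
       [  0.        , 534.25489619, 236.97782141],
       [  0.        ,   0.        ,   1.        ]]), 'k1': 0.04951352026719676, 'world_to_cam': array([[-8.41836831e-01, -5.39081776e-01, -2.64875178e-02,
         4.40322796e+02],
       [-1.97737211e-01,  3.53708435e-01, -9.14215696e-01,
         1.99370263e+02],
       [ 5.02205879e-01, -7.64382877e-01, -4.04361314e-01,
         8.43099814e+02],
       [ 0.00000000e+00,  0.00000000e+00,  0.00000000e+00,
         1.00000000e+00]])}
top {'intrinsics': array([[458.3715569 ,   0.        , 311.47124357],
       [  0.        , 458.3715569 , 240.11567646],
       [  0.        ,   0.        ,   1.        ]]), 'k1': -0.025991908083401145, 'world_to_cam': array([[-1.20225304e-02, -9.99811412e-01,  1.52512141e-02,
        -2.95634704e+01],
       [-9.82598346e-01,  8.98552232e-03, -1.85525605e-01,
         5.44619739e+02],
       [ 1.85353577e-01, -1.72163050e-02, -9.82521069e-01,
         8.66176200e+02],
       [ 0.00000000e+00,  0.00000000e+00,  0.00000000e+00,
         1.00000000e+00]])}
{'time': 0.1, 'q': array([-1.37175702e+00,  2.59300154e-01,  1.53598627e+00,  2.47798460e-06,
        1.34798250e+00, -2.02809158e-01]), 'joint_velocities': array([ 0.00165245, -0.00068647, -0.00232304,  0.00015529, -0.00116752,
       -0.00029915]), 'joint_efforts': array([ 2.84838898e-03, -4.46970284e+01, -2.91248310e+01, -2.04539010e-04,
        6.28643043e-03,  2.53699363e-05]), 'tcp_pos': array([ 215.09548294, -505.99089514,  403.93633828]), 'orientation': array([[ 9.20339867e-01,  3.91119447e-01, -3.29076545e-04],
       [ 3.91119438e-01, -9.20338462e-01,  1.64365600e-03],
       [ 3.40004023e-04, -1.64143038e-03, -9.99998595e-01]]), 'force': array([-0.13398413,  0.23939368, -0.1981402 ]), 'torque': array([ 0.03025641,  0.00429124, -0.00065391]), 'finger_gap': 1.0002504759112623}
```

View pics/top0.png

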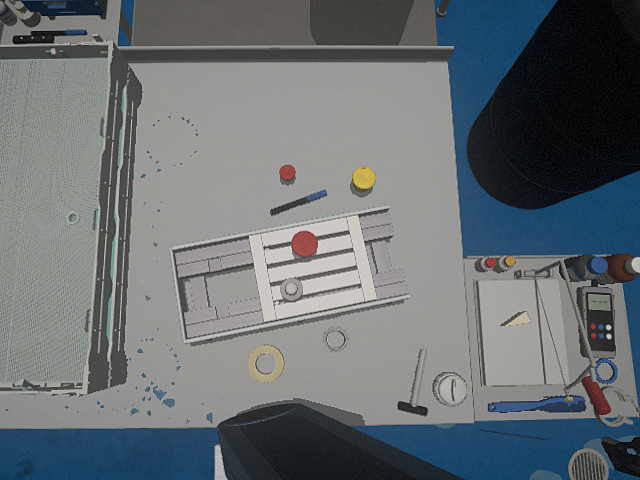

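View pics/scene0.png

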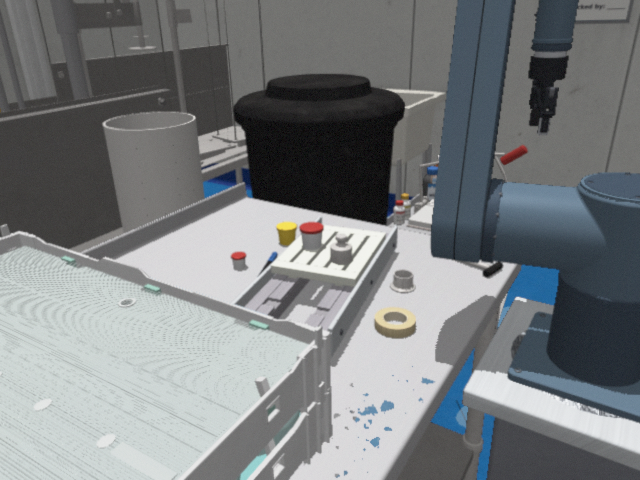

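The top picture shows the stand with its end plate on the left (172,248)–(185,342) and its open end on the right (388,208)–(409,297). The board spans about columns 250–373.

Cup candidates:
- Red-lidded cup on the board, (304,244).
- Small red-lidded cup off the board, (287,173).
- Yellow cup, (363,178).

The one meant is the larger red-lidded cup, which stands on the board. An enlarged crop should confirm this.

Run:
```python
import cv2
i=cv2.imread("pics/top0.png")[155:355,160:425]
cv2.imwrite("pics/crop0.png",cv2.resize(i,None,fx=3,fy=3,interpolation=cv2.INTER_CUBIC))
```

```text
(no output)
```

View pics/crop0.png

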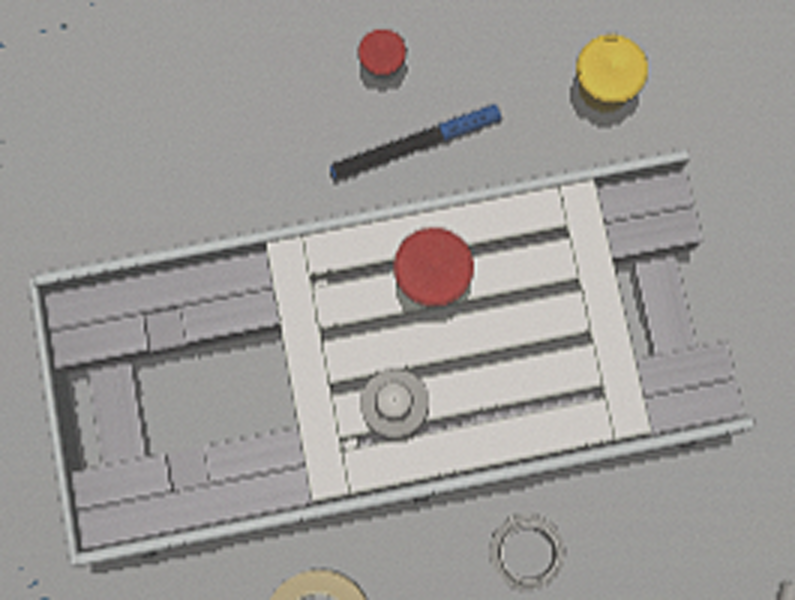

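The crop confirms it: the larger red-lidded cup at crop (434,266) and the weight at (395,403) both stand on the board. The board's rear top edge runs (595,180)–(650,432) and its front edge (268,243)–(313,500). The stand's corners are (35,278), (77,558), (687,156) and (752,423).

```bash
cat > h.py <<'E'
import numpy as np, cv2
from station import *
def proj2z(n,pts,z):
    c=calibration(n);M=c["world_to_cam"];R,t=M[:3,:3],M[:3,3]
    u=cv2.undistortPoints(np.array(pts,float).reshape(-1,1,2),c["intrinsics"],np.array([c["k1"],0,0,0.]))[:,0]
    d=np.c_[u,np.ones(len(u))]@R; o=-R.T@t
    return o+d*((z-o[2])/d[:,2])[:,None]
E
python3 - <<'E'
from h import *
np.set_printoptions(precision=1,suppress=True)
f=lambda p:np.array(p)/3+[160,155]-1/3
S=proj2z("top",f([(35,278),(77,558),(687,156),(752,423)]),66)
B=proj2z("top",f([(268,243),(313,500),(595,180),(650,432)]),75)
print(S[:,:2],B[:,:2])
# s far-left,near-left,far-right,near-right
for q in(S,B): print(np.linalg.norm(q[0]-q[1]),np.linalg.norm(q[0]-q[2]),np.linalg.norm(q[1]-q[3]),np.linalg.norm(q[2]-q[3]))
d=(S[0]-S[2])+(S[1]-S[3])+(B[0]-B[2])+(B[1]-B[3]);d/=np.linalg.norm(d);print("yaw",np.arctan2(-d[0],d[1]),d)
pe=(B[2]+B[3])/2;bo=B.mean(0);print("pushedge",pe,"board",bo,"plate mid",(S[0]+S[1])/2)
print("along: plate outer->board front",d@((S[0]+S[1])/2-(B[0]+B[1])/2))
s=state();print(s["tcp_pos"],np.linalg.norm(pe[:2]),"stand mid",S.mean(0))
for n,p,z in(("ferrule",(527,552),30),("weight",(395,403),128)): print(n,proj2z("top",f([p]),z))
E
```

```text
[[ 529.6  239.5]
 [ 350.4  205.5]
 [ 608.2 -190.5]
 [ 430.4 -225. ]] [[ 549.7   86.7]
 [ 384.9   56.4]
 [ 590.  -127.3]
 [ 424.9 -157.3]]
182.3752129982134 437.1993659206668 437.77752026758077 181.1294848454071
167.6299607683823 217.8394051258261 217.49524029645684 167.80085470690784
yaw 0.18343986341407267 [-0.2  1.   0. ]
pushedge [ 507.5 -142.3   75. ] board [487.4 -35.4  75. ] plate mid [440.  222.5  66. ]
along: plate outer->board front 153.35601951545874
[ 215.1 -506.   403.9] 527.0755402180325 stand mid [479.7   7.4  66. ]
ferrule [[350.  -80.4  30. ]]
weight [[440.9   3.2 128. ]]
```

Board travel to home is about 97 mm, which fits the stated 60–150. The stand yaw is 0.183. First I'll shut the gripper and turn tool x onto the push direction, about −77.5°.

>>> servo_tool --rows '[[1, [0, 0, 0], -7], [1, [0, 0, 0], -7], [1, [0, 0, 0], -7], [1, [0, 0, 0], -7], [1, [0, 0, 0], -7], [1, [0, 0, 0], -7], [1, [0, 0, 0], -7], [1, [0, 0, 0], -7]]' --newtons 30

```text
time: 0.77
tcp_pos: [215.1, -506.1, 404.2]
orientation: [[0.184, 0.983, -0.0], [0.983, -0.184, 0.001], [0.001, -0.0, -1.0]]
force: [0.1, -0.3, 0.2]
finger_gap: 0.0
```

>>> servo_tool --rows '[[1, [0, 0, 0], -7], [1, [0, 0, 0], -7], [1, [0, 0, 0], -7], [1, [0, 0.4, 0], -0.5], [1, [0.5, 0.8, 0], 0], [1, [0.6, 0.9, 0], 0], [1, [0.6, 0.9, 0], 0], [1, [0.6, 0.9, 0], 0]]'

```text
time: 1.43
tcp_pos: [301.6, -430.9, 404.3]
orientation: [[-0.178, 0.984, 0.0], [0.984, 0.178, 0.001], [0.001, 0.0, -1.0]]
force: [0.6, -0.4, 0.3]
finger_gap: 0.005
```

>>> servo_tool --rows '[[1, [0.65, 0.85, 0], 0], [1, [0.65, 0.85, 0], 0], [1, [0.65, 0.85, 0], 0], [1, [0.65, 0.85, 0.3], 0], [1, [0.65, 0.85, 0.3], 0], [1, [0.65, 0.85, 0.3], 0], [1, [0.65, 0.85, 0.3], 0], [1, [0.65, 0.85, 0.3], 0]]'

```text
time: 2.1
tcp_pos: [445.0, -271.4, 366.7]
orientation: [[-0.179, 0.984, -0.0], [0.984, 0.179, 0.0], [0.0, 0.0, -1.0]]
force: [0.3, -1.2, -0.6]
finger_gap: -0.002
```

>>> servo_tool --rows '[[1, [0.65, 0.85, 0], 0], [1, [0.65, 0.85, 0.3], 0], [1, [0.65, 0.85, 0.3], 0], [1, [0.4, 0.6, 0.3], 0], [1, [0.2, 0.3, 0.2], 0], [1, [0, 0, 0], 0], [1, [0, 0, 0], 0]]'

```text
time: 2.68
tcp_pos: [517.0, -194.4, 339.3]
orientation: [[-0.182, 0.983, -0.001], [0.983, 0.182, 0.0], [0.0, -0.001, -1.0]]
force: [-0.3, 0.2, 0.9]
finger_gap: 0.0
```

Run:
```python
from h import *
s=state();print(s["time"],s["tcp_pos"],s["q"])
cv2.imwrite("pics/wrist1.png",capture("wrist"))
p=s["tcp_pos"]
d=np.array([-.1824,.9832]);x=np.array([.9832,.1824]);e=p[:2]-[507.5,-142.3]
print("along",e@d,"side",e@x)
c=calibration("wrist");M=np.linalg.inv(c["mount"]);R=s["orientation"]
for q in([507.5,-142.3,75],[590,-127.3,75],[424.9,-157.3,75]):
    t=R.T@(np.array(q)-p);k=M[:3,:3]@t+M[:3,3];u=k[:2]/k[2];u=u*(1+c["k1"]*(u@u));print(c["intrinsics"]@[*u,1])
```

```text
2.6833 [ 517.04727424 -194.39634696  339.29566899] [-5.61417496e-01  3.15469078e-01  1.62398016e+00 -5.19747193e-04
  1.20336435e+00 -7.44641717e-01]
along -52.96255114691081 side -0.115493656387617
[314.93559948 159.91671137   1.        ]
[458.94317058 160.43723059   1.        ]
[170.82992874 159.09382615   1.        ]
```

View pics/wrist1.png

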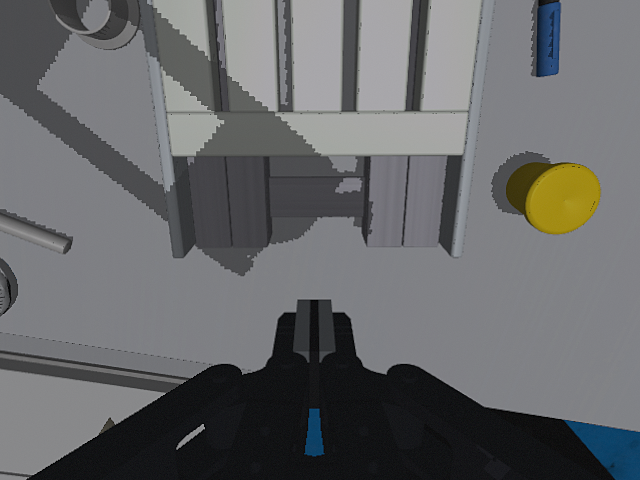

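The wrist view shows the board's rear edge at row 155, columns 170–466. I predicted row 160, columns 171–459, so it agrees within 3 mm. The space behind the face is clear. Next I descend so the tips are about 59 mm high, then approach.

>>> servo_tool --rows '[[1, [0, 0.05, 0.8], 0], [1, [0, 0, 0.9], 0], [1, [0, 0, 0.9], 0], [1, [0, 0, 0.9], 0], [1, [0, 0, 0.6], 0], [1, [0, 0, 0.22], 0], [1, [0, 0, 0], 0], [1, [0, 0, 0], 0]]'

```text
time: 3.4
tcp_pos: [518.3, -195.3, 232.5]
orientation: [[-0.181, 0.983, 0.001], [0.983, 0.181, -0.001], [-0.001, 0.001, -1.0]]
force: [0.0, -0.4, -0.3]
finger_gap: 0.002
```

>>> servo_tool --rows '[[1, [0.25, 0, 0], 0], [1, [0.25, 0, 0], 0], [1, [0.2, 0, 0], 0], [1, [0.15, 0, 0], 0], [1, [0.1, 0, 0], 0], [1, [0.1, 0, 0], 0], [1, [0.1, 0, 0], 0], [1, [0.1, 0, 0], 0]]'

```text
time: 4.07
tcp_pos: [512.6, -163.4, 231.8]
orientation: [[-0.183, 0.983, 0.0], [0.983, 0.183, -0.0], [-0.0, 0.0, -1.0]]
force: [-0.4, 0.7, -0.5]
finger_gap: 0.002
```

>>> servo_tool --rows '[[1, [0.1, 0, 0], 0], [1, [0.1, 0, 0], 0], [1, [0.1, 0, 0], 0], [1, [0.1, 0, 0], 0], [1, [0.1, 0, 0], 0], [1, [0.1, 0, 0], 0], [1, [0.1, 0, 0], 0], [1, [0.1, 0, 0], 0]]'

```text
time: 4.73
tcp_pos: [509.0, -144.2, 231.7]
orientation: [[-0.182, 0.983, 0.0], [0.983, 0.182, -0.001], [-0.001, 0.0, -1.0]]
force: [0.4, -3.7, -2.5]
finger_gap: -0.003
```

>>> servo_tool --rows '[[1, [0.1, 0, 0], 0], [1, [0.1, 0, 0], 0], [1, [0.1, 0, 0], 0], [1, [0.1, 0, 0], 0], [1, [0.1, 0, 0], 0], [1, [0.1, 0, 0], 0], [1, [0.1, 0, 0], 0], [1, [0.1, 0, 0], 0]]'

```text
time: 5.4
tcp_pos: [505.2, -124.1, 231.7]
orientation: [[-0.183, 0.983, 0.0], [0.983, 0.183, -0.0], [-0.0, 0.0, -1.0]]
force: [0.6, -3.9, -3.1]
finger_gap: 0.001
```

Contact made and the board is sliding at about 4 N.

>>> servo_tool --rows '[[1, [0.1, 0, 0], 0], [1, [0.1, 0, 0], 0], [1, [0.1, 0, 0], 0], [1, [0.1, 0, 0], 0], [1, [0.1, 0, 0], 0], [1, [0.1, 0, 0], 0], [1, [0.1, 0, 0], 0], [1, [0.1, 0, 0], 0]]'

```text
time: 6.07
tcp_pos: [501.6, -104.5, 231.7]
orientation: [[-0.183, 0.983, 0.0], [0.983, 0.183, 0.0], [0.0, 0.0, -1.0]]
force: [1.5, -3.9, -2.4]
finger_gap: 0.003
```

>>> servo_tool --rows '[[1, [0.1, 0, 0], 0], [1, [0.1, 0, 0], 0], [1, [0.1, 0, 0], 0], [1, [0.1, 0, 0], 0], [1, [0.1, 0, 0], 0], [1, [0.1, 0, 0], 0], [1, [0, 0, 0], 0], [1, [0, 0, 0], 0]]'

```text
time: 6.73
tcp_pos: [498.7, -89.5, 231.7]
orientation: [[-0.183, 0.983, -0.001], [0.983, 0.183, 0.001], [0.001, -0.0, -1.0]]
force: [0.6, -0.4, -0.2]
finger_gap: -0.001
```

Run:
```python
from h import *
i=capture("top")
cv2.imwrite("pics/crop2.png",cv2.resize(i[155:355,160:425],None,fx=3,fy=3,interpolation=cv2.INTER_CUBIC))
print(state()["tcp_pos"],state()["force"])
```

```text
[498.69122589 -89.49049025 231.70572367] [-0.75652605 -0.42669017 -0.25301692]
```

View pics/crop2.png

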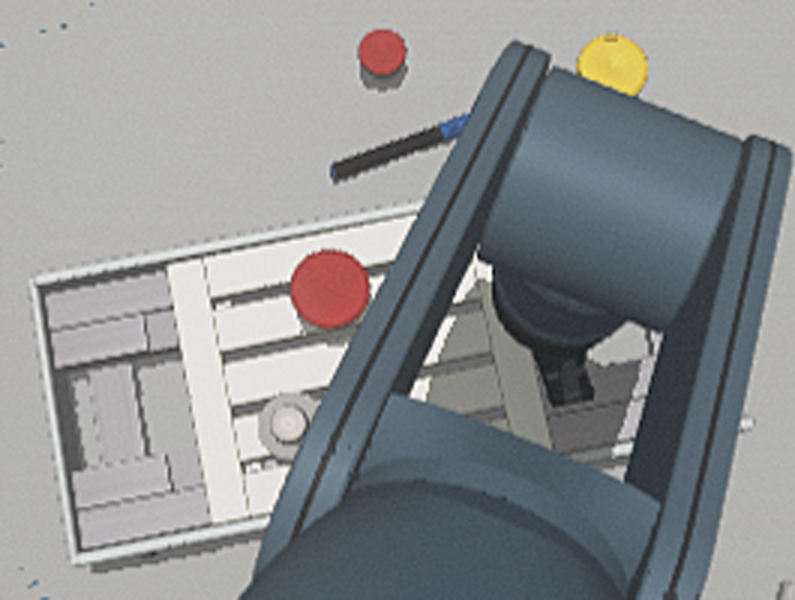

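The front edge is now at crop (168,263)–(215,523), so the board has moved about 62 mm with roughly 35 mm left. The cup and weight are upright. I continue, slower near the end.

>>> servo_tool --rows '[[1, [0.1, 0, 0], 0], [1, [0.1, 0, 0], 0], [1, [0.1, 0, 0], 0], [1, [0.1, 0, 0], 0], [1, [0.1, 0, 0], 0], [1, [0.1, 0, 0], 0], [1, [0.1, 0, 0], 0], [1, [0.1, 0, 0], 0]]'

```text
time: 7.45
tcp_pos: [495.2, -70.1, 231.7]
orientation: [[-0.183, 0.983, 0.0], [0.983, 0.183, -0.0], [-0.0, 0.0, -1.0]]
force: [1.1, -4.1, -0.8]
finger_gap: 0.002
```

>>> servo_tool --rows '[[1, [0.08, 0, 0], 0], [1, [0.08, 0, 0], 0], [1, [0.08, 0, 0], 0], [1, [0.08, 0, 0], 0]]'

```text
time: 7.78
tcp_pos: [493.7, -62.3, 231.7]
orientation: [[-0.183, 0.983, 0.0], [0.983, 0.183, -0.0], [-0.0, 0.0, -1.0]]
force: [1.3, -3.8, -0.1]
finger_gap: -0.002
```

Short calls from here, watching the force.

>>> servo_tool --rows '[[1, [0.06, 0, 0], 0], [1, [0.06, 0, 0], 0]]'

```text
time: 7.95
tcp_pos: [493.2, -59.4, 231.7]
orientation: [[-0.183, 0.983, 0.0], [0.983, 0.183, -0.0], [-0.0, 0.0, -1.0]]
force: [1.2, -4.9, -1.0]
finger_gap: -0.001
```

>>> servo_tool --rows '[[1, [0.06, 0, 0], 0], [1, [0.06, 0, 0], 0]]'

```text
time: 8.12
tcp_pos: [492.7, -56.4, 231.7]
orientation: [[-0.183, 0.983, 0.0], [0.983, 0.183, -0.0], [-0.0, 0.0, -1.0]]
force: [0.8, -3.5, -1.2]
finger_gap: 0.002
```

>>> servo_tool --rows '[[1, [0.06, 0, 0], 0], [1, [0.06, 0, 0], 0]]'

```text
time: 8.28
tcp_pos: [492.0, -53.2, 231.7]
orientation: [[-0.182, 0.983, -0.0], [0.983, 0.182, 0.001], [0.001, -0.0, -1.0]]
force: [0.4, -4.7, 1.6]
finger_gap: 0.001
```

>>> servo_tool --rows '[[1, [0.06, 0, 0], 0]]'

```text
time: 8.37
tcp_pos: [491.8, -52.0, 231.7]
orientation: [[-0.183, 0.983, -0.0], [0.983, 0.183, -0.0], [-0.0, -0.0, -1.0]]
force: [0.5, -4.5, -0.8]
finger_gap: -0.002
```

>>> servo_tool --rows '[[1, [0.06, 0, 0], 0]]'

```text
time: 8.45
tcp_pos: [491.6, -50.6, 231.7]
orientation: [[-0.183, 0.983, 0.0], [0.983, 0.183, -0.0], [-0.0, -0.0, -1.0]]
force: [1.0, -4.3, -0.1]
finger_gap: 0.001
```

>>> servo_tool --rows '[[1, [0.05, 0, 0], 0]]'

```text
time: 8.53
tcp_pos: [491.4, -49.7, 231.8]
orientation: [[-0.183, 0.983, 0.0], [0.983, 0.183, -0.001], [-0.001, -0.0, -1.0]]
force: [-0.1, -9.7, -1.0]
finger_gap: 0.001
```

>>> servo_tool --rows '[[1, [0.05, 0, 0], 0]]'

```text
time: 8.62
tcp_pos: [491.1, -49.0, 231.8]
orientation: [[-0.184, 0.983, -0.0], [0.983, 0.184, -0.003], [-0.003, -0.001, -1.0]]
force: [-0.5, -15.0, -1.7]
finger_gap: 0.003
```

>>> servo_tool --rows '[[1, [0.05, 0, 0], 0]]'

```text
time: 8.7
tcp_pos: [491.1, -48.6, 231.9]
orientation: [[-0.184, 0.983, 0.0], [0.983, 0.184, -0.005], [-0.005, -0.0, -1.0]]
force: [-1.3, -18.7, -3.6]
finger_gap: -0.001
```

The force has climbed to 19 N and the board is stopped at about the expected travel. I back off and rise clear to check.

>>> servo_tool --rows '[[1, [-0.2, 0, 0], 0], [1, [-0.5, 0, 0], 0], [1, [-0.7, 0, 0], 0], [1, [-0.7, 0, 0], 0], [1, [-0.3, 0, -0.5], 0], [1, [0, 0, -1], 0], [1, [0, 0, -1], 0], [1, [0, 0, -1], 0]]'

```text
time: 9.37
tcp_pos: [501.6, -106.2, 319.7]
orientation: [[-0.182, 0.983, -0.002], [0.983, 0.182, 0.002], [0.002, -0.001, -1.0]]
force: [0.5, -0.7, -0.3]
finger_gap: -0.001
```

>>> servo_tool --rows '[[1, [-0.9, 0, -0.8], 0], [1, [-0.9, 0, -0.5], 0], [1, [-0.9, 0, 0], 0], [1, [-0.9, 0, 0], 0], [1, [-0.9, 0, 0], 0], [1, [-0.8, 0, 0], 0], [1, [-0.5, 0, 0], 0], [1, [0, 0, 0], 0]]'

```text
time: 10.03
tcp_pos: [528.4, -250.8, 351.3]
orientation: [[-0.18, 0.984, -0.0], [0.984, 0.18, 0.0], [0.0, 0.0, -1.0]]
force: [-0.1, -0.3, 0.2]
finger_gap: -0.001
```

Run:
```python
from h import *
i=capture("top");j=capture("scene")
cv2.imwrite("pics/crop3.png",cv2.resize(i[155:355,160:425],None,fx=3,fy=3,interpolation=cv2.INTER_CUBIC))
cv2.imwrite("pics/crop4.png",cv2.resize(j[200:350,215:415],None,fx=4,fy=4,interpolation=cv2.INTER_CUBIC))
print(state()["tcp_pos"],state()["force"])
```

```text
[ 528.0728502  -248.31269938  351.19858751] [0.18827518 0.02706121 0.05321269]
```

View pics/crop3.png

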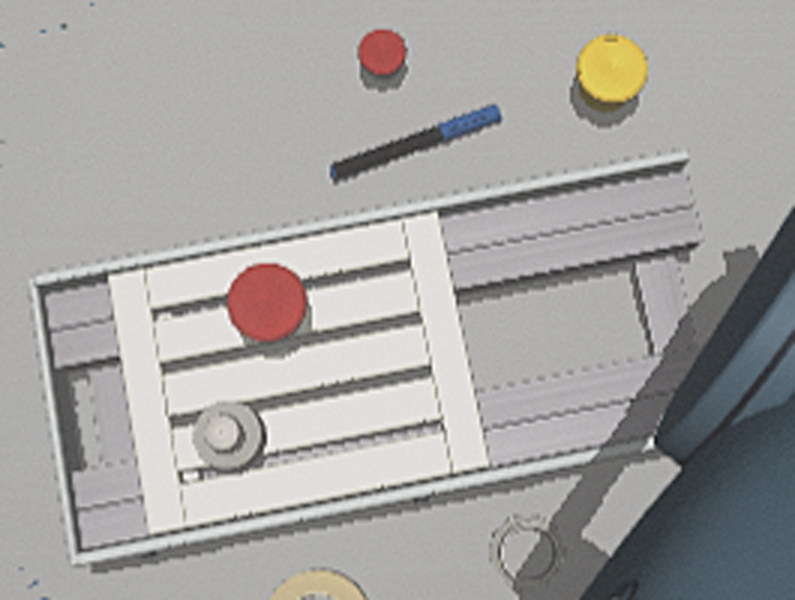

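View pics/crop4.png

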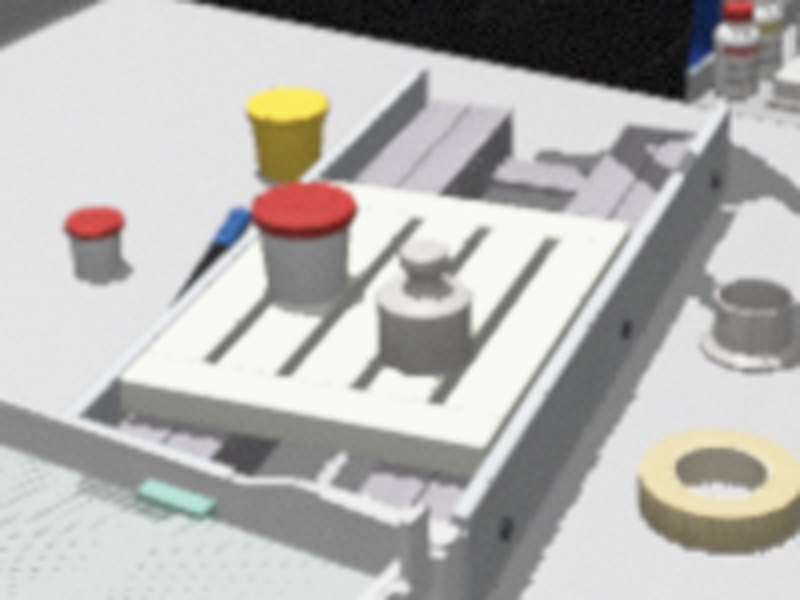

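In the top crop the front edge is at (112,272)–(148,532) and the rear edge at (437,211)–(490,465). In the scene crop the front corners are at (123,382) and (485,447) and the near rear corner at (632,220). I triangulate the heights to confirm the drop.

Run:
```python
from h import *
np.set_printoptions(precision=1,suppress=True)
T=lambda p:np.array(p)/3+[160-1/3,155-1/3]
Sc=lambda p:np.array(p)/4+[215-.375,200-.375]
def ray(n,p):
    a,b=proj2z(n,[p],0)[0],proj2z(n,[p],200)[0];return a,(b-a)/200
def tri(t,s):
    a,u=ray("top",t);b,v=ray("scene",s)
    k=np.linalg.lstsq(np.c_[u,-v],b-a,rcond=None)[0];P,Q=a+u*k[0],b+v*k[1];return (P+Q)/2,np.linalg.norm(P-Q)
for n,t,s in(("front far",(110,275),(123,382)),("front near",(148,532),(485,447)),("rear near",(490,465),(632,220)),("plate/fence near-left z66?",(77,558),(470,515)),("fence near right",(752,423),(727,108)),("fence far right",(687,156),(425,70))):
    print(n,*tri(T(t),Sc(s)))
# single-view lengths: apparent width for start(75) vs now
for z in(68,75):
    B=proj2z("top",[T(p) for p in((110,275),(148,532),(437,211),(490,465))],z)
    print(z,np.linalg.norm(B[0]-B[1]),np.linalg.norm(B[2]-B[3]),np.linalg.norm(B[0]-B[2]),np.linalg.norm(B[1]-B[3]),B.mean(0))
# start picture near rear/front corners for comparison
i=cv2.imread("pics/scene0.png");cv2.imwrite("pics/crop5.png",cv2.resize(np.hstack([i[215:315,245:400]]),None,fx=5,fy=5,interpolation=cv2.INTER_CUBIC))
```

```text
front far [531.3 190.8  65.5] 0.0787152820467964
front near [365.9 160.8  67.8] 0.4171450114972574
rear near [405.9 -55.2  70.6] 0.7178851288834616
plate/fence near-left z66? [349.  204.7  65.9] 3.2790214126975195
fence near right [ 431.  -225.4   63.2] 0.799596936868549
fence far right [ 609.2 -190.7   64. ] 0.9120871709444184
68 167.271426925291 169.0621975388501 217.32317161218484 219.8401836601002 [468.5  68.1  68. ]
75 165.94767031435248 167.72426908468677 215.60331430947744 218.10040716737038 [467.8  67.4  75. ]
```

View pics/crop5.png

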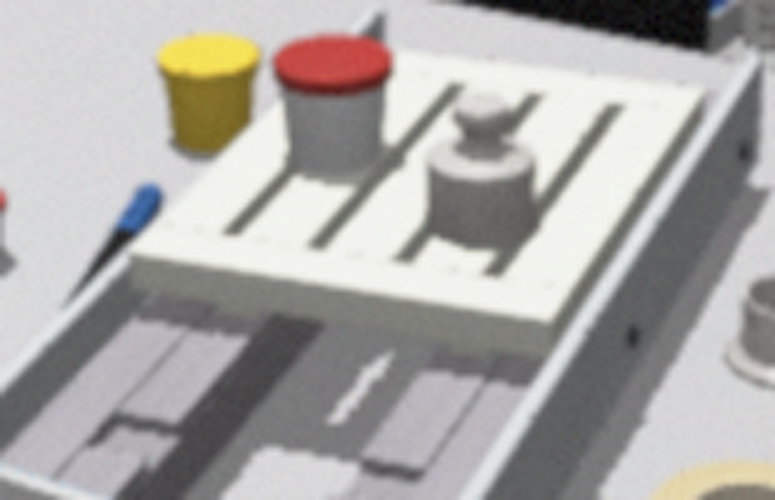

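The front corners come out at 65.5 and 67.8 mm, right for the seated 68. The near rear corner gives 70.6 mm, which is less clear. One wrist view of the rear edge will settle whether the rear has dropped too.

Run:
```python
from h import *
import pickle
s=state();w=capture("wrist");pickle.dump(s,open("s.pkl","wb"));cv2.imwrite("pics/wrist6.png",w);print(s["tcp_pos"],s["orientation"])
```

```text
[ 528.0728502  -248.31269938  351.19858751] [[-1.81771243e-01  9.83340389e-01 -9.46119682e-04]
 [ 9.83338999e-01  1.81772682e-01  1.76229752e-03]
 [ 1.90491704e-03 -6.10021369e-04 -9.99998000e-01]]
```

View pics/wrist6.png

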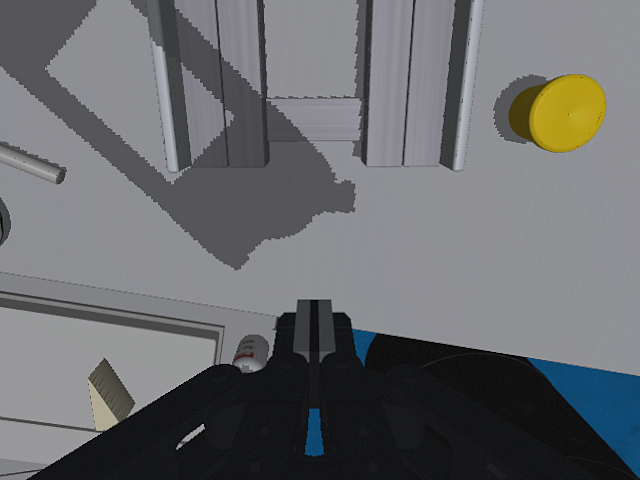

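The board is out of this view; only the empty rails show. I move forward high up and look again.

>>> servo_tool --rows '[[1, [0.8, 0, 0.3], 0], [1, [0.9, 0, 0.4], 0], [1, [0.9, 0, 0.4], 0], [1, [0.9, 0, 0.4], 0], [1, [0.9, 0, 0.3], 0], [1, [0.8, 0, 0], 0], [1, [0, 0, 0], 0], [1, [0, 0, 0], 0]]'

```text
time: 10.85
tcp_pos: [504.2, -118.7, 307.0]
orientation: [[-0.186, 0.983, -0.0], [0.983, 0.186, 0.0], [0.0, -0.0, -1.0]]
force: [0.7, -0.7, 0.3]
finger_gap: 0.002
```

Run:
```python
from h import *
import pickle
s=state();w=capture("wrist");pickle.dump(s,open("s.pkl","wb"));cv2.imwrite("pics/wrist7.png",w[0:300,120:520] if 0 else cv2.resize(w[0:280,130:530],None,fx=2,fy=2,interpolation=cv2.INTER_CUBIC));print(s["time"],s["tcp_pos"])
```

```text
10.85 [ 504.15524305 -118.66909484  306.96302935]
```

View pics/wrist7.png

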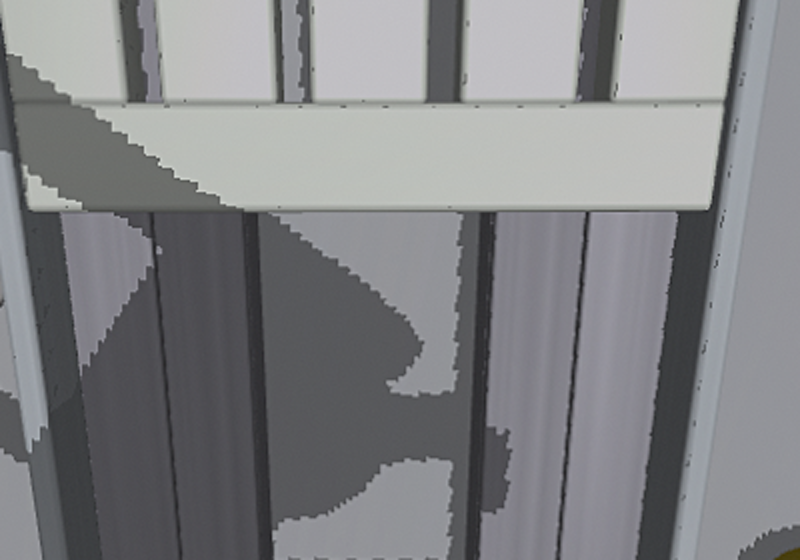

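The rear corners are at crop (28,209) and (712,209). I compare the edge width, calibrated by the first wrist view at known height 75, and triangulate.

Run:
```python
from h import *
import pickle
np.set_printoptions(precision=1,suppress=True)
c=calibration("wrist")
def wray(p,s):
    R=s["orientation"];u=cv2.undistortPoints(np.array(p,float).reshape(1,1,2),c["intrinsics"],np.array([c["k1"],0,0,0.]))[0,0]
    M=c["mount"];return s["tcp_pos"]+R@M[:3,3],R@M[:3,:3]@[*u,1]
def atz(p,s,z):
    o,d=wray(p,s);return o+d*(z-o[2])/d[2]
s=pickle.load(open("s.pkl","rb"))
s1=dict(tcp_pos=np.array([517.05,-194.4,339.3]),orientation=s["orientation"])
print("start w@75",np.linalg.norm(atz((169.5,155),s1,75)-atz((466,155),s1,75)))
L,Rr=(143.8,104.3),(485.8,104.3)
for z in(64,68,72,75):print(z,np.linalg.norm(atz(L,s,z)-atz(Rr,s,z)),atz(L,s,z),atz(Rr,s,z))
def close(A,B):
    (a,u),(b,v)=A,B;k=np.linalg.lstsq(np.c_[u,-v],b-a,rcond=None)[0];P,Q=a+u*k[0],b+v*k[1];return (P+Q)/2,np.linalg.norm(P-Q)
def ray(n,p):
    a,b=proj2z(n,[p],0)[0],proj2z(n,[p],200)[0];return a,(b-a)/200
T=lambda p:np.array(p)/3+[160-1/3,155-1/3]
print("wrist+scene near",close(wray(L,s),ray("scene",np.array((632,220))/4+[214.6,199.6])))
print("wrist+top near",close(wray(L,s),ray("top",T((490,465)))),"far",close(wray(Rr,s),ray("top",T((437,211)))))
```

```text
start w@75 171.98822485235874
64 173.0208752960315 [403.8 -52.4  64. ] [573.8 -20.1  64. ]
68 169.78152483862024 [405.4 -52.   68. ] [572.2 -20.4  68. ]
72 166.542174381209 [407.  -51.7  72. ] [570.6 -20.6  72. ]
75 164.1126615381506 [408.2 -51.4  75. ] [569.4 -20.8  75. ]
wrist+scene near (array([405.9, -52.3,  71.5]), np.float64(1.9387218369123467))
wrist+top near (array([405.5, -53.8,  67.7]), np.float64(3.399681495915864)) far (array([569.3, -22.1,  76.4]), np.float64(2.4981289919598275))
```

By edge width, the rear edge gives the nominal 170 mm at z = 68 and only 164 mm at z = 75. The same method gave 172 mm for the unseated board at 75. So the rear has dropped as well, and the tool is clear.

```bash
python3 -c "
from station import *
print(state()['force'],sign_off())"
```

```text
the job is handed in; nothing more can be done
[-0.03257467 -0.76539208 -0.80945747] None
```

I pushed the board about 100 mm along its rails with the shut fingertips, at roughly 4 N. It came up hard against a stop about where home lies, and the force rose to 19 N. I then backed off, rose clear and handed the job in at about 11 s, with the tool touching nothing.

**Position:** The board's rear edge is 172 to 174 mm from the open rail end, against 170 to 173 mm expected for seated. From the plate end, the same check put it up to about 4.5 mm beyond home, but I could not mark the plate's corner accurately.

**Height:** Most readings agree with the seated top height of 68 mm:
- **Front corners:** they triangulated to 65.5 and 67.8 mm.
- **Rear edge:** its width in the wrist view fits 68 mm and not 75 mm.
- **Near rear corner:** it gave 67.7 to 71.5 mm.
- **Far rear corner:** it gave 76.4 mm, with a 2.5 mm ray mismatch. I gave this less weight than the width check, but it does disagree.

I never saw the 7 mm drop directly. I take it from the stop force and these heights.

**Other items:** The weight and the red-lidded cup were still standing on the board. The tape, ferrule, marker and the other two cups looked unmoved in the last pictures.

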